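# Lock out the plate block and unload its plates into a square pile

## Task

Lock out the plate block: turn the red isolator handle fully to off, then swing its yellow lockout hasp right out. Only after that unload every plate from the grey block, tilting each one up by pressing its end beside the yellow bar and taking it by the raised end, and stack all of them flat, lid up and squarely on the outline on the black board, in any order. Finally push the empty tipped pocket floors back down level, leave the handle off and the hasp out, and do not disturb the timer or the blue-liquid bottle.

Things in the scene. Friction and masses are not known exactly. Their poses are not given: they have to be found in the camera images.
- block_top (a point): fixed grey unloading block, 135 x 262 x 46 mm, with four rectangular pockets side by side along its own y axis (pitch 64 mm), each 111 mm (x) by 58 mm (y); this point is on its top face (46 mm above the table), at the middle of the pocket row (the pockets' plates are centred on x = 0). Its x axis points from the press end (marked by yellow bars on the rim, towards the robot) to the end that rises, z up.
- nest1 (a joint): rocking metal floor of pocket 1 (1 = largest y in the block's frame): 0 = level, 0.42 rad = fully tipped, the end away from the yellow bar raised. Its cross pin lies 5 mm from the pocket's middle towards the yellow bar, 3 mm below the plate. Stiff hinge (0.06 N m) that stays where left; 3 to 5 N on the press end tips it. To level it, push its raised end down.
- nest1_mid (a point): middle of pocket 1 at rim height, axes as block_top. Press the plate's top 36 mm from here along -x: a 22 mm wide fingertip sinks about 9 mm to a stop; the other end rises 23 mm, its last 20 mm clear of the rim, to be gripped by the long sides, gripper leaning along. Level an empty tipped floor by pushing it down with closed fingers 32 mm from here along +x to a stop 14 mm below the rim.
- nest2 (a joint): rocking metal floor of pocket 2 (1 = largest y in the block's frame): 0 = level, 0.42 rad = fully tipped, the end away from the yellow bar raised. Its cross pin lies 5 mm from the pocket's middle towards the yellow bar, 3 mm below the plate. Stiff hinge (0.06 N m) that stays where left; 3 to 5 N on the press end tips it. To level it, push its raised end down.
- nest2_mid (a point): middle of pocket 2 at rim height, axes as block_top. Press the plate's top 36 mm from here along -x: a 22 mm wide fingertip sinks about 9 mm to a stop; the other end rises 23 mm, its last 20 mm clear of the rim, to be gripped by the long sides, gripper leaning along. Level an empty tipped floor by pushing it down with closed fingers 32 mm from here along +x to a stop 14 mm below the rim.
- nest3 (a joint): rocking metal floor of pocket 3 (1 = largest y in the block's frame): 0 = level, 0.42 rad = fully tipped, the end away from the yellow bar raised. Its cross pin lies 5 mm from the pocket's middle towards the yellow bar, 3 mm below the plate. Stiff hinge (0.06 N m) that stays where left; 3 to 5 N on the press end tips it. To level it, push its raised end down.
- nest3_mid (a point): middle of pocket 3 at rim height, axes as block_top. Press the plate's top 36 mm from here along -x: a 22 mm wide fingertip sinks about 9 mm to a stop; the other end rises 23 mm, its last 20 mm clear of the rim, to be gripped by the long sides, gripper leaning along. Level an empty tipped floor by pushing it down with closed fingers 32 mm from here along +x to a stop 14 mm below the rim.
- nest4 (a joint): rocking metal floor of pocket 4 (1 = largest y in the block's frame): 0 = level, 0.42 rad = fully tipped, the end away from the yellow bar raised. Its cross pin lies 5 mm from the pocket's middle towards the yellow bar, 3 mm below the plate. Stiff hinge (0.06 N m) that stays where left; 3 to 5 N on the press end tips it. To level it, push its raised end down.
- nest4_mid (a point): middle of pocket 4 at rim height, axes as block_top. Press the plate's top 36 mm from here along -x: a 22 mm wide fingertip sinks about 9 mm to a stop; the other end rises 23 mm, its last 20 mm clear of the rim, to be gripped by the long sides, gripper leaning along. Level an empty tipped floor by pushing it down with closed fingers 32 mm from here along +x to a stop 14 mm below the rim.
- plate_a_center (a point): blue lidded sample plate, rigid, 104 (x) x 54 (y) x 14 (z, lid up) mm, 0.12 kg; the point is its centre, half-way up. It starts in a pocket with its top flush with the rim (gaps of about 2 mm at the sides and 2 to 5 mm at the ends, no room for fingers). Turned end for end it is the same. None if absent.
- plate_b_center (a point): orange lidded sample plate, rigid, 104 (x) x 54 (y) x 14 (z, lid up) mm, 0.12 kg; the point is its centre, half-way up. It starts in a pocket with its top flush with the rim (gaps of about 2 mm at the sides and 2 to 5 mm at the ends, no room for fingers). Turned end for end it is the same. None if absent.
- plate_c_center (a point): green lidded sample plate, rigid, 104 (x) x 54 (y) x 14 (z, lid up) mm, 0.12 kg; the point is its centre, half-way up. It starts in a pocket with its top flush with the rim (gaps of about 2 mm at the sides and 2 to 5 mm at the ends, no room for fingers). Turned end for end it is the same. None if absent.
- plate_d_center (a point): white lidded sample plate, rigid, 104 (x) x 54 (y) x 14 (z, lid up) mm, 0.12 kg; the point is its centre, half-way up. It starts in a pocket with its top flush with the rim (gaps of about 2 mm at the sides and 2 to 5 mm at the ends, no room for fingers). Turned end for end it is the same. None if absent.
- stand_top (a point): fixed black stacking board, 170 (x) x 140 (y) x 6 mm high, with a white outline of a plate (110 x 60 mm) in its middle; the point is the centre of the outline on the board's top face, its x axis along the outline's long side. Plates are piled flat on the outline.
- handle (a joint): red rotary isolator handle on top of the grey isolator box (120 x 155 x 50 mm): 0 = on (bar along the box's x axis, towards the green mark), 1.571 rad = off (bar along y, towards the red mark); it turns counter-clockwise from above, about a vertical axis, against light friction (0.12 N m), and stays where it is left.
- handle_grip (a point): point on the handle's axis, at the middle of its grip bar (bar 64 mm long along the point's x axis, 16 mm thick along its y axis, 24 mm high: from 60 to 84 mm over the table); turns with the handle.
- hasp (a joint): yellow lockout hasp on the isolator box, a flat arm that swings level about an upright pin: 0 = parked over the box, 1.571 rad = swung right out past the side of the box; it swings counter-clockwise from above, light friction (0.04 N m), stays where it is left.
- hasp_post (a point): middle of the round upright post (14 mm diameter, 26 mm high, from 55 to 81 mm over the table) at the free end of the hasp, 65 mm from its pin; grip or push it here.
- hasp_hinge (a point): on the axis of the hasp's upright pin, at the height of hasp_post; turns with the hasp, its x axis points from the post to the pin.
- timer_mid (a point): bystander: white lab timer, 62 x 66 x 20 mm, centre. Leave alone.
- bottle_mid (a point): bystander: bottle with blue liquid, 60 mm diameter, 94 mm high, centre. Leave alone.

How it is judged:
By the outcome, as a careful person would: the job done as asked, in the order asked, and still so for the second after the job is handed in, with the robot touching nothing.
Of plate_a, plate_b, plate_c, plate_d only 3 to 4 are there at a start; the rules pass over those that are not, and their reading is None.
At some moment in a run one of plate_a, plate_b, plate_c, plate_d may be knocked a few centimetres aside while the robot is not near it.
Once in a run the grip may slacken for a moment while it holds something.
It also fails if it takes over 210 s, if anything falls off the work surface, if the arm or the gripper's body presses on something with over 40 N, if the wrist force passes 120 N, or if a joint passes its speed limit or range.

## Robot

A 7-joint arm with a two-finger parallel gripper is mounted at the origin on a cart in front of the work surface, level with it; the furniture and walls round the work are solid. World frame = base frame: x ahead of the robot, y to its left, z up, the work surface at z = 0. Lengths are in m, angles in degrees, forces in N, time in s.
With the tool pointing down it reaches from about 0.425 to 0.875 m from the base axis. Payload 4.7 kg.
Tool frame: the origin (TCP) lies at the very end of the fingers, on their centre line; the grasp point (between the pads) lies env.hold_point_z behind it (env.hold_point_z is the distance from the TCP to the grasp point, in m); z points along the fingers, y is the line along which they close (so a half turn about z gives the same grasp; the last joint's range is limited). The gripper opens to 87 mm and grips with 3 to 60 N. Pads are 19 mm wide; open, the fingers measure 117 mm over their backs; the gripper's body (75 mm by 190 mm) begins 51 mm behind the grasp point.
Start: joints at [-72.072, 18.392, -4.016, 83.108, 1.295, 78.541, -3.26], TCP at [0.191, 0.621, 0.223] pointing down, gripper open.
Joint ranges: [-163.93, 163.93], [-17.29, 119.83], [-79.2, 71.16], [3.27, 140.29], [-89.18, 269.18], [5.43, 117.66], [-154.24, 154.24]. Speed limits (degrees/s): [147.25, 147.25, 180, 180, 180, 180, 180].

## Interface

Orientations are given as [roll, pitch, yaw] about the fixed x, y, z axes, in that order (R = Rz(yaw) Ry(pitch) Rx(roll)).
In Python, from cell import env gives the robot as it stands.
- The arm moves only by the shell command python3 -m jog 'ROWS' [FORCE]. ROWS is JSON, a list of rows, each an object with "dp": the shift along the tool's x, y, z in cm, a list of three; "twist": the turn about the tool's z in degrees; "fingers": the opening, from 0 (shut) to 1 (fully open). A call has 1 to 8 rows; each row is the pose to reach, as a shift and turn from the pose commanded when the call began, along the tool's axes at that moment; what a row does not reach only later rows make up. A row lasts 1/8 s, in which the tool goes at most 62.5 mm and 10.7 degrees, less where a joint would pass 70% of its speed; a pose out of reach is approached as far as the arm can. A call with a gripper value outside its range is refused whole. The fingers move at their own pace and stop on an object; FORCE is the grip in N (left out, the last holds). Time passes only in rows, so rows that repeat a pose let the fingers close. It gives the time, the measured TCP pose, the force, the opening and the grip force at its end, in the units of the state.
- env.get_obs(): the state, without advancing time (a new reading comes with each control period).
- env.read_camera(name): name is "scene" or "top" or "wrist"; returns a dict with "pixels" (480x640x3 uint8, blue, green, red), "depth" (480x640 float32, m along the optical axis (not along the pixel's ray), 0 where there is no reading), "fx", "fy", "cx", "cy" (pixels), "rvec" (rotation vector, rad) and "tvec" (3), from world to camera coordinates, as OpenCV has them. Camera axes: x right, y down, z forward; pixel columns grow to the right and rows downward; lengths in m; the calibration is good to about 2 mm. A picture is of the moment at which its call begins.
- env.sign_off(): hands the job in; it is judged then, once.
The state is a dict: "time_s": time; "qpos": joint angles; "joint_velocities": joint speeds; "effort": joint torques, N m; "tool_pos": TCP position; "tool_rot": TCP orientation; "force": force on the tool from outside, world axes, zero at the start; "wrist_torque": the same for the moment, N m; "grip_width": finger opening in m; "grasp_force": force on a finger pad.
Only numpy, scipy, OpenCV 4.12 (cv2) and the standard library are available. Lean on these libraries where they do the work, as an engineer would, in place of code of your own. Each camera call takes 0.05 s, during which the arm holds its last target. There are 200 camera calls.

## Working session

There is one attempt and no reset: what is moved stays moved. The work goes in short steps, Python scripts to look and compute and a shell command to move; the robot and the scene stay as the last step left them, time stands still between calls to the robot, and variables do not carry over. Pictures are saved under pics/ and viewed, at most 14 in all, crops included, and the job is handed in when it is done.

```bash
ls; mkdir -p pics; cat > h.py <<'E'
import numpy as np, cv2, time
from cell import env
def cam(n,save=None):
    c=env.read_camera(n)
    if save: cv2.imwrite('pics/'+save,c['pixels'])
    R,_=cv2.Rodrigues(np.array(c['rvec'],float)); c['R']=R; c['t']=np.array(c['tvec'],float).ravel()
    return c
def cloud(c):
    v,u=np.mgrid[0:480,0:640]; d=c['depth']
    P=np.stack([(u-c['cx'])/c['fx']*d,(v-c['cy'])/c['fy']*d,d],-1)
    W=(P-c['t'])@c['R']; W[d==0]=np.nan
    return W
def onz(c,u,v,z):
    r=c['R'].T@np.array([(u-c['cx'])/c['fx'],(v-c['cy'])/c['fy'],1]); o=-c['R'].T@c['t']
    return o+r*(z-o[2])/r[2]
def proj(c,p):
    q=c['R']@np.array(p)+c['t']; return c['fx']*q[0]/q[2]+c['cx'],c['fy']*q[1]/q[2]+c['cy']
E
python3 - <<'E'
from h import *
print(env.get_obs(),env.hold_point_z)
a=cam('top','top0.png');b=cam('scene','scene0.png')
for c in (a,b): print(c['fx'],c['fy'],c['cx'],c['cy'],-c['R'].T@c['t'],c['R'].round(3).tolist())
E
```

```text
pics
{'time_s': 0.0, 'qpos': array([-72.07133017,  18.43891114,  -4.01500877,  83.17372065,
         1.29397968,  78.54107666,  -3.26023681]), 'joint_velocities': array([-0.04012951, -0.04523825, -0.02737712,  0.02187371,  0.00610931,
       -0.14870166,  0.07380898]), 'effort': array([-2.23014190e-04, -4.91287494e+01, -4.03892007e-01, -3.12529421e+01,
       -6.38487772e-02,  4.39742999e-02,  1.68816932e-04]), 'tool_pos': array([0.19123877, 0.62065857, 0.22147347]), 'tool_rot': array([-1.79891475e+02,  4.88781646e-03,  1.62880122e+02]), 'force': array([-0.14497501,  0.50612631,  0.94437314]), 'wrist_torque': array([0.06869718, 0.03409116, 0.01401908]), 'grasp_force': 0.0, 'grip_width': 0.08707886368526475} 0.0187
491.48238047454737 491.48238047454737 321.13242203722604 232.57400371407584 [0.40697772 0.09371174 1.268456  ] [[0.024, -1.0, 0.004], [-0.99, -0.024, -0.138], [0.138, -0.001, -0.99]]
520.0394599666542 520.0394599666542 320.54809024073523 239.4226356860625 [1.29906256 0.92038324 0.61403756] [[-0.734, 0.679, -0.022], [0.309, 0.305, -0.901], [-0.604, -0.668, -0.434]]
```

View pics/top0.png

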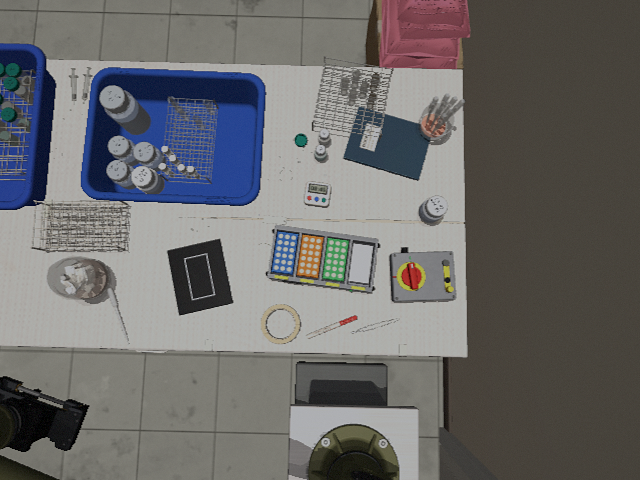

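View pics/scene0.png

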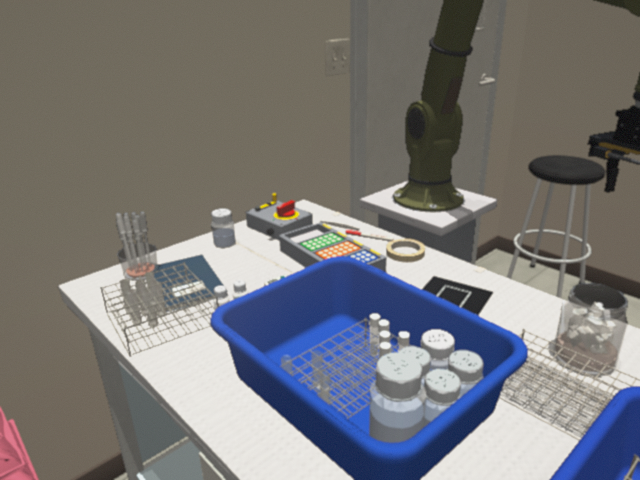

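```bash
python3 - <<'E'
from h import *
im=cv2.imread('pics/top0.png')
a=cv2.resize(im[215:310,262:462],None,fx=4,fy=4,interpolation=cv2.INTER_CUBIC)
b=cv2.resize(im[230:320,160:240],None,fx=2.2,fy=2.2,interpolation=cv2.INTER_CUBIC)
o=np.zeros((600,800,3),np.uint8); o[:380,:800]=a; o[382:382+b.shape[0],:b.shape[1]]=b
cv2.imwrite('pics/c0.png',o)
E
```

```text
(no output)
```

View pics/c0.png

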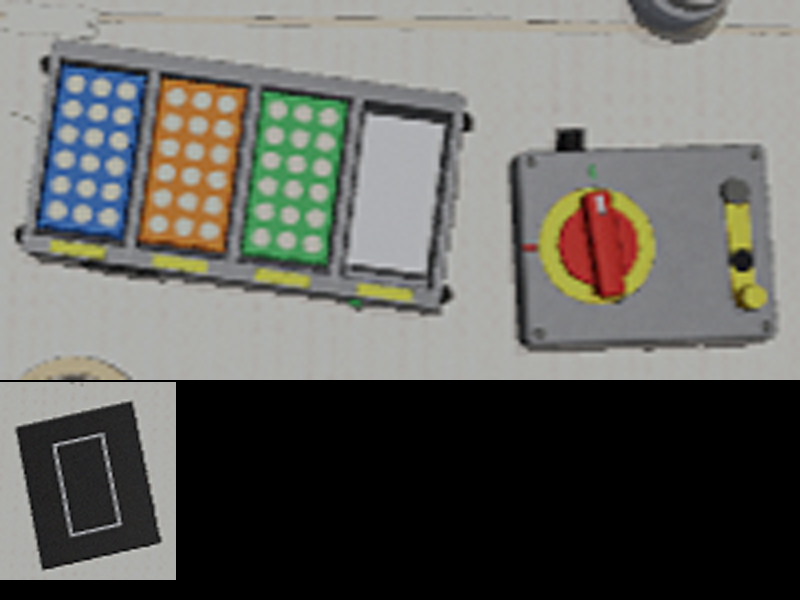

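```bash
python3 - <<'E'
from h import *
c=cam('top'); W=cloud(c)
f=lambda x,y:(262+(x+.5)/4-.5,215+(y+.5)/4-.5)
def P(n,x,y,z):
    u,v=f(x,y); p=onz(c,u,v,z); print(n,p[:2].round(4),'depthpt',W[int(round(v)),int(round(u))].round(4)); return p
C=[]
for n,pts in dict(blue=[(62,66),(148,75),(126,243),(38,232)],orange=[(164,79),(246,88),(226,254),(138,245)],green=[(263,91),(350,101),(327,264),(240,255)],white=[(363,109),(448,120),(424,277),(342,268)]).items():
    p=np.array([P(n,x,y,.046) for x,y in pts]); m=p.mean(0); C.append(m)
    ax=(p[0]+p[1]-p[2]-p[3]); print(n,m.round(4),np.degrees(np.arctan2(ax[1],ax[0])).round(2),np.linalg.norm(ax[:2])/2)
C=np.array(C); d=C[0]-C[3]; print('block yaw from y',np.degrees(np.arctan2(-d[0],d[1])),np.linalg.norm(d)/3,C.mean(0))
p=np.array([P('blk',x,y,.046) for x,y in [(54,42),(466,97),(437,312),(22,252)]]);print(p.mean(0))
p=np.array([P('box',x,y,.05) for x,y in [(513,155),(764,147),(775,343),(523,349)]]);print(p.mean(0))
P('tip',597,195,.084);P('tail',610,297,.084);P('hinge',735,188,.06);P('post',750,297,.081);P('blackdot',740,260,.06)
g=lambda x,y:(160+(x+.5)/2.2-.5,230+(y+.5-382)/2.2-.5)
p=[]
for x,y in [(54,444),(104,434),(120,523),(71,535)]: p.append(onz(c,*g(x,y),.006))
p=np.array(p);a=p[0]+p[1]-p[2]-p[3];print('stand',p.mean(0),np.degrees(np.arctan2(a[1],a[0])),p.round(4).tolist())
print('timer',W[194,317],'bottle',W[208,433])
E
```

```text
blue [0.5786 0.2032] depthpt [0.5807 0.2046 0.0335]
blue [0.5742 0.149 ] depthpt [0.577  0.1487 0.0333]
blue [0.4688 0.1595] depthpt [0.4716 0.1619 0.0086]
blue [0.4743 0.2143] depthpt [0.4735 0.2149 0.0432]
blue [0.524  0.1815 0.046 ] -5.88 0.10545916524189336
orange [0.572  0.1389] depthpt [0.574  0.1383 0.0383]
orange [0.5675 0.0874] depthpt [0.5675 0.0876 0.0389]
orange [0.4635 0.0974] depthpt [0.4655 0.0978 0.0079]
orange [0.4677 0.1521] depthpt [0.4683 0.1532 0.0289]
orange [0.5177 0.1189 0.046 ] -6.33 0.1047734587338
green [0.5659 0.0767] depthpt [0.5667 0.0776 0.0465]
green [0.5609 0.022 ] depthpt [0.5629 0.0212 0.0274]
green [0.4588 0.0347] depthpt [0.4596 0.0336 0.0046]
green [0.4631 0.0887] depthpt [0.4661 0.0876 0.0008]
green [0.5121 0.0555 0.046 ] -6.86 0.10318698491645242
white [0.556  0.0138] depthpt [0.5557 0.0147 0.0459]
white [ 0.5504 -0.0395] depthpt [ 0.553  -0.0439  0.015 ]
white [ 0.4522 -0.0255] depthpt [ 0.4533 -0.0303  0.0071]
white [0.4565 0.0253] depthpt [0.4573 0.0232 0.0024]
white [ 0.5038 -0.0065  0.046 ] -7.36 0.09964466473557951
block yaw from y -6.135
[... 414 characters left out ...]
e-01 -2.508e-01 -2.000e-04]
box [ 0.4168 -0.2413] depthpt [nan nan nan]
box [ 0.4095 -0.0864] depthpt [ 0.4092 -0.0926  0.0015]
[ 0.47323759 -0.16091422  0.05      ]
tip [ 0.5025 -0.1257] depthpt [ 0.5036 -0.1264  0.0821]
tail [ 0.4415 -0.1334] depthpt [ 0.4421 -0.1389  0.0536]
hinge [ 0.5108 -0.2153] depthpt [ 0.5096 -0.2134  0.0635]
post [ 0.4436 -0.2182] depthpt [ 0.4433 -0.2175  0.0823]
blackdot [ 0.4667 -0.2178] depthpt [ 0.4659 -0.2194  0.0575]
stand [0.46355803 0.40145753 0.006     ] 13.645068199801909 [[0.5089, 0.4429, 0.006], [0.522, 0.3852, 0.006], [0.4192, 0.3609, 0.006], [0.4041, 0.4168, 0.006]]
timer [0.6819321  0.10568408 0.02020339] bottle [ 0.63858871 -0.17877953  0.09027487]
```

```bash
cat > go.py <<'E'
# python3 go.py x y z yaw : prints dp (cm), twist (deg) from the present pose
import sys
from h import *
from scipy.spatial.transform import Rotation as Ro
def go(*a):
    o=env.get_obs(); R=Ro.from_euler('xyz',o['tool_rot'],degrees=True).as_matrix()
    d=R.T@(np.array(a[:3])-o['tool_pos'])*100; t=(o['tool_rot'][2]-a[3]+180)%360-180
    return d.round(2).tolist(),round(t,1)
if __name__=='__main__': print(go(*map(float,sys.argv[1:])),env.get_obs()['time_s'])
E
python3 - <<'E'
from h import *
c=cam('top');W=cloud(c)
for n,m in dict(b=(.524,.1815),o=(.5177,.1189),g=(.5121,.0555),w=(.5038,-.0065)).items():
    k=(np.hypot(W[...,0]-m[0],W[...,1]-m[1])<.018); print(n,k.sum(),np.nanmedian(W[...,2][k]),c['pixels'][k].mean(0))
E
python3 go.py .42 .35 .2 130; python3 go.py .472 -.13 .2 7
```

```text
b 164 0.045459364247779105 [160.68902439 130.01829268 107.01829268]
o 166 0.04542073481557561 [ 97.78915663 136.89156627 172.78313253]
g 160 0.045734092583190625 [119.8375  159.46875 112.99375]
w 158 0.03136023189186965 [178.98734177 175.71518987 174.29746835]
([-29.83, -19.15, 2.21], np.float64(32.9)) 0.2
([-48.93, -63.49, 2.27], np.float64(155.9)) 0.2
```

```bash
python3 -m jog '[{"dp":[-10,-6,2],"twist":10},{"dp":[-30,-19,2],"twist":20},{"dp":[-30,-19,2],"twist":33},{"dp":[-30,-19,2],"twist":50},{"dp":[-30,-19,2],"twist":60},{"dp":[-38,-35,2],"twist":70},{"dp":[-49,-63,2],"twist":80},{"dp":[-49,-63,2],"twist":90}]'; python3 go.py .472 -.13 .2 7
```

```text
([-48.93, -63.49, 2.27], np.float64(155.9)) 0.2validation failed for argument at $[0]...
```

```bash
python3 -m jog '[{"dp":[-10,-6,2],"twist":10,"fingers":1},{"dp":[-30,-19,2],"twist":20,"fingers":1},{"dp":[-30,-19,2],"twist":33,"fingers":1},{"dp":[-30,-19,2],"twist":50,"fingers":1},{"dp":[-30,-19,2],"twist":60,"fingers":1},{"dp":[-38,-35,2],"twist":70,"fingers":1},{"dp":[-49,-63,2],"twist":80,"fingers":1},{"dp":[-49,-63,2],"twist":90,"fingers":1}]'; python3 go.py .472 -.13 .2 7
```

```text
time_s: 1.2
tool_pos: [0.4282, 0.1984, 0.2032]
tool_rot: [180.0, -0.0, 78.1]
force: [0.8, -0.1, 0.0]
grip_width: 0.0871
grasp_force: 0.0
([-31.22, 11.08, 0.31], np.float64(71.1)) 1.2
```

```bash
python3 -m jog '[{"dp":[-31.2,11.1,0.3],"twist":10,"fingers":0.5},{"dp":[-31.2,11.1,0.3],"twist":20,"fingers":0.5},{"dp":[-31.2,11.1,0.3],"twist":30,"fingers":0.5},{"dp":[-31.2,11.1,0.3],"twist":40,"fingers":0.5},{"dp":[-31.2,11.1,0.3],"twist":50,"fingers":0.5},{"dp":[-31.2,11.1,0.3],"twist":60,"fingers":0.5},{"dp":[-31.2,11.1,0.3],"twist":71,"fingers":0.5},{"dp":[-31.2,11.1,0.3],"twist":71,"fingers":0.5}]'; python3 - <<'E'
from h import *
c=cam('wrist','w1.png'); print(-c['R'].T@c['t']); W=cloud(c)
k=(np.abs(W[...,2]-.083)<.004)&(np.hypot(W[...,0]-.472,W[...,1]+.13)<.05)
r=cv2.minAreaRect(W[k][:,:2].astype(np.float32)*1000);print('bar',r)
k=(np.abs(W[...,2]-.080)<.004)&(np.hypot(W[...,0]-.4436,W[...,1]+.218)<.03)
print('post',W[k].mean(0),k.sum())
E
python3 go.py .472 -.13 .062 7
```

```text
time_s: 2.2
tool_pos: [0.474, -0.1275, 0.2002]
tool_rot: [-180.0, 0.0, 7.5]
force: [0.0, 0.1, 0.4]
grip_width: 0.0434
grasp_force: 0.0
[ 0.53880933 -0.11866955  0.36221704]
bar ((474.6563720703125, -131.8147735595703), (63.69101333618164, 16.024328231811523), 9.312043190002441)
post [ 0.44452892 -0.21568072  0.07910491] 45
([-0.24, 0.26, 13.82], np.float64(0.6)) 2.25
```

View pics/w1.png

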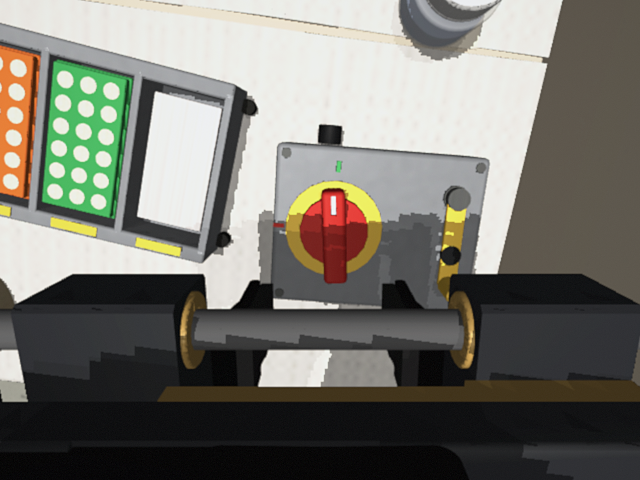

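```bash
python3 -m jog '[{"dp":[0,0.4,6],"twist":-1.8,"fingers":0.5},{"dp":[0,0.4,12],"twist":-1.8,"fingers":0.5},{"dp":[0,0.4,13.5],"twist":-1.8,"fingers":0.5},{"dp":[0,0.4,13.5],"twist":-1.8,"fingers":0.1},{"dp":[0,0.4,13.5],"twist":-1.8,"fingers":0.1},{"dp":[0,0.4,13.5],"twist":-1.8,"fingers":0.1},{"dp":[0,0.4,13.5],"twist":-1.8,"fingers":0.1}]' 25
python3 -m jog '[{"dp":[0,0,0],"twist":-10,"fingers":0.1},{"dp":[0,0,0],"twist":-20,"fingers":0.1},{"dp":[0,0,0],"twist":-30,"fingers":0.1},{"dp":[0,0,0],"twist":-40,"fingers":0.1},{"dp":[0,0,0],"twist":-50,"fingers":0.1},{"dp":[0,0,0],"twist":-60,"fingers":0.1},{"dp":[0,0,0],"twist":-70,"fingers":0.1},{"dp":[0,0,0],"twist":-76,"fingers":0.1}]'
```

```text
time_s: 3.12
tool_pos: [0.4761, -0.1318, 0.0668]
tool_rot: [180.0, -0.2, 9.2]
force: [-1.2, -0.9, 5.8]
grip_width: 0.0159
grasp_force: 25.0
time_s: 4.12
tool_pos: [0.4752, -0.1309, 0.0668]
tool_rot: [180.0, -0.1, 85.4]
force: [-3.0, 1.2, 8.5]
grip_width: 0.0156
grasp_force: 25.0
```

```bash
python3 -m jog '[{"dp":[0,0,0],"twist":-4,"fingers":0.1},{"dp":[0,0,0],"twist":-7,"fingers":0.1},{"dp":[0,0,0],"twist":-9,"fingers":0.1},{"dp":[0,0,0],"twist":-11,"fingers":0.1},{"dp":[0,0,0],"twist":-11,"fingers":0.1}]'; python3 -c "
from cell import env; print(env.get_obs()['wrist_torque'])"
```

```text
time_s: 4.75
tool_pos: [0.475, -0.1308, 0.0668]
tool_rot: [179.9, -0.1, 96.1]
force: [-3.5, 1.5, 8.7]
grip_width: 0.0159
grasp_force: 25.7
[ 0.26816589  0.77314981 -0.6296087 ]
```

```bash
python3 -m jog '[{"dp":[0,0,0],"twist":-9,"fingers":0.5},{"dp":[0,0,0],"twist":-9,"fingers":0.5},{"dp":[0,0,-6],"twist":-9,"fingers":0.5},{"dp":[0,0,-12],"twist":-9,"fingers":0.5},{"dp":[3.5,0,-13],"twist":-9,"fingers":0.5},{"dp":[3.5,0,-13],"twist":-9,"fingers":0.5}]' ; python3 - <<'E'
from h import *
c=cam('wrist','w2.png'); t=cam('top')
for n,q in (('w',c),('t',t)):
    W=cloud(q); z=W[...,2]; 
    k=(np.abs(z-.083)<.005)&(np.hypot(W[...,0]-.4747,W[...,1]+.132)<.05); print(n,'bar',cv2.minAreaRect(W[k][:,:2].astype(np.float32)*1000))
    p=q['pixels'].astype(int); b,g,r=p[...,0],p[...,1],p[...,2]; y=(r>120)&(g>100)&(b<90)&(W[...,1]<-.185)&(W[...,1]>-.25)&(z>.05)
    print('yellow',W[y].mean(0),y.sum()); k=y&(z>.074); print('post',W[k].mean(0),k.sum())
    k=(np.abs(z-.05)<.004)&(W[...,1]<-.05)&(W[...,0]<.56); print('box',cv2.minAreaRect(W[k][:,:2].astype(np.float32)*1000))
E
python3 go.py .4445 -.2157 .068 96
```

```text
time_s: 5.5
tool_pos: [0.4718, -0.0939, 0.1966]
tool_rot: [179.8, -0.0, 105.3]
force: [-0.2, -0.1, -0.8]
grip_width: 0.0432
grasp_force: 0.0
w bar ((474.5290832519531, -121.90882873535156), (16.1160888671875, 45.14762496948242), 3.20853328704834)
yellow [ 0.4760013  -0.21616269  0.05668028] 521
post [nan nan nan] 0
box ((476.1734313964844, -151.192626953125), (119.85982513427734, 130.499755859375), 3.1643261909484863)
t bar ((472.95550537109375, -105.89630126953125), (12.233865737915039, 0.6751059293746948), 11.913270950317383)
yellow [nan nan nan] 0
post [nan nan nan] 0
box ((278.3460693359375, -242.30897521972656), (380.91790771484375, 560.3551025390625), 89.98126220703125)
([-10.81, -5.64, 12.71], np.float64(9.2)) 5.6<stdin>:7: RuntimeWarning: Mean of empty slice.
  ret = um.true_divide(
```

View pics/w2.png

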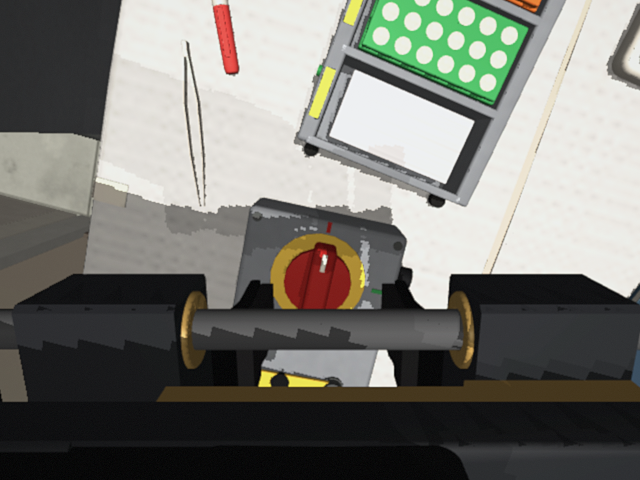

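```bash
python3 -m jog '[{"dp":[-5,-4,0],"twist":10,"fingers":0.4},{"dp":[-10.8,-5.64,0],"twist":15.3,"fingers":0.4},{"dp":[-10.8,-5.64,0],"twist":15.3,"fingers":0.4},{"dp":[-10.8,-5.64,6],"twist":15.3,"fingers":0.4},{"dp":[-10.8,-5.64,12],"twist":15.3,"fingers":0.4},{"dp":[-10.8,-5.64,12.7],"twist":15.3,"fingers":0.4},{"dp":[-10.8,-5.64,12.7],"twist":15.3,"fingers":0.1},{"dp":[-10.8,-5.64,12.7],"twist":15.3,"fingers":0.1}]' 8
python3 -m jog '[{"dp":[0,0,0],"twist":0,"fingers":0.1},{"dp":[0,0,0],"twist":0,"fingers":0.1}]'
```

```text
time_s: 6.6
tool_pos: [0.4468, -0.2161, 0.0706]
tool_rot: [179.8, 0.0, 89.9]
force: [-0.8, -0.1, 0.1]
grip_width: 0.0221
grasp_force: 0.0
time_s: 6.85
tool_pos: [0.445, -0.216, 0.0698]
tool_rot: [179.9, -0.0, 89.9]
force: [-3.8, 0.7, 7.6]
grip_width: 0.0135
grasp_force: 8.0
```

```bash
python3 -m jog '[{"dp":[-1.65,0.3,0],"twist":0,"fingers":0.1},{"dp":[-3.2,1.05,0],"twist":0,"fingers":0.1},{"dp":[-4.5,2.15,0],"twist":0,"fingers":0.1},{"dp":[-5.4,3.55,0],"twist":0,"fingers":0.1},{"dp":[-6.0,5.15,0],"twist":0,"fingers":0.1},{"dp":[-6.1,6.85,0],"twist":0,"fingers":0.1},{"dp":[-6.05,7.4,0],"twist":0,"fingers":0.1},{"dp":[-6.05,7.4,0],"twist":0,"fingers":0.1}]'
```

```text
time_s: 7.85
tool_pos: [0.5138, -0.279, 0.0689]
tool_rot: [-179.5, 0.1, 89.8]
force: [-11.7, -1.0, 8.6]
grip_width: 0.0133
grasp_force: 8.0
```

```bash
python3 -m jog '[{"dp":[0,-0.3,0],"twist":0,"fingers":0.4},{"dp":[0,-0.3,0],"twist":0,"fingers":0.4},{"dp":[0,-0.3,-6],"twist":0,"fingers":0.4},{"dp":[0,-0.3,-12],"twist":-10,"fingers":0.2},{"dp":[5,-0.3,-15],"twist":-20,"fingers":0.0},{"dp":[11,-0.3,-15],"twist":-30,"fingers":0.0},{"dp":[17,-0.3,-15],"twist":-40,"fingers":0.0},{"dp":[21,-2,-15],"twist":-50,"fingers":0.0}]' ; python3 go.py .4882 .1854 .15 173; python3 - <<'E'
from h import *
c=cam('top','t2.png'); W=cloud(c); z=W[...,2];p=c['pixels'].astype(int); b,g,r=p[...,0],p[...,1],p[...,2]; y=(r>110)&(g>90)&(b<90)&(W[...,1]<-.185)&(W[...,1]>-.33)&(z>.04)
q=np.stack(np.where(y),1)
print('yellow',cv2.minAreaRect((W[y][:,:2]*1000).astype(np.float32)))
k=y&(z>.074);print(W[k].mean(0))
E
```

```text
time_s: 8.85
tool_pos: [0.4999, -0.0614, 0.219]
tool_rot: [179.9, 0.1, 140.5]
force: [-1.1, 1.3, -0.9]
grip_width: 0.0011
grasp_force: 0.0
([16.6, 18.3, 6.92], np.float64(-32.5)) 8.85
yellow ((685.7384643554688, -234.98049926757812), (369.82147216796875, 12.059678077697754), 14.942512512207031)
[ 0.5124537  -0.28049046  0.0804101 ]
```

```bash
python3 go.py .56 .09 .25 173
```

```text
([4.33, 15.31, -3.06], np.float64(-31.8)) 8.9
```

```bash
python3 -m jog '[{"dp":[1.5,5,-1.5],"twist":-10,"fingers":0},{"dp":[3,10,-3],"twist":-20,"fingers":0},{"dp":[4.3,15.3,-3],"twist":-30,"fingers":0},{"dp":[4.3,15.3,-3],"twist":-32,"fingers":0},{"dp":[4.3,15.3,-3],"twist":-32,"fingers":0}]'; cat > blk.py <<'E'
from h import *
def plates(c):
    W=cloud(c); hsv=cv2.cvtColor(c['pixels'],cv2.COLOR_BGR2HSV); out={}
    for n,(lo,hi) in dict(blue=(100,125),orange=(8,20),green=(45,80)).items():
        m=cv2.inRange(hsv,(lo,90,50),(hi,255,255)); m=cv2.morphologyEx(m,cv2.MORPH_CLOSE,np.ones((15,15)))
        P=np.nan_to_num(W); m[(P[...,0]>.62)|(P[...,0]<.3)|(P[...,1]>.55)|(P[...,1]<-.08)|(P[...,2]>.12)]=0
        k,l,s,_=cv2.connectedComponentsWithStats(m); 
        if k<2: continue
        i=1+np.argmax(s[1:,4]); q=W[l==i]; q=q[~np.isnan(q[:,0])]; zt=np.percentile(q[:,2],60); q=q[abs(q[:,2]-zt)<.012]
        r=cv2.minAreaRect((q[:,:2]*1000).astype(np.float32)); out[n]=(np.round(r[0],1).tolist(),np.round(r[1],1).tolist(),round(r[2],1),round(float(zt),4),[round(float(x)) for x in s[i,:4]])
    return out
E
python3 - <<'E'
from blk import *
c=cam('wrist','w3.png'); W=cloud(c)
for n,v in plates(c).items(): print(n,v)
for n,v in plates(cam('top')).items(): print('top',n,v)
k=(abs(W[...,2]-.046)<.004)&(W[...,0]>.4)&(W[...,0]<.62)&(W[...,1]>-.07)&(W[...,1]<.25)
print(cv2.minAreaRect((W[k][:,:2]*1000).astype(np.float32)))
E
```

```text
time_s: 9.52
tool_pos: [0.5647, 0.0785, 0.2483]
tool_rot: [-180.0, 0.0, 171.9]
force: [0.5, -0.5, 0.4]
grip_width: 0.0006
grasp_force: 0.0
blue ([527.1, 183.9], [56.4, 104.0], 83.6, 0.0461, [409, 89, 70, 128])
orange ([520.2, 120.1], [54.3, 104.1], 83.7, 0.0461, [334, 92, 66, 127])
green ([513.3, 56.0], [53.9, 103.6], 83.6, 0.0461, [256, 95, 70, 127])
top blue ([526.4, 183.2], [55.6, 104.1], 83.4, 0.0457, [271, 231, 28, 44])
top orange ([520.6, 126.6], [42.7, 104.7], 84.6, 0.0457, [296, 234, 18, 44])
((515.2073364257812, 87.68528747558594), (262.51947021484375, 135.3580780029297), 83.43734741210938)
```

View pics/w3.png

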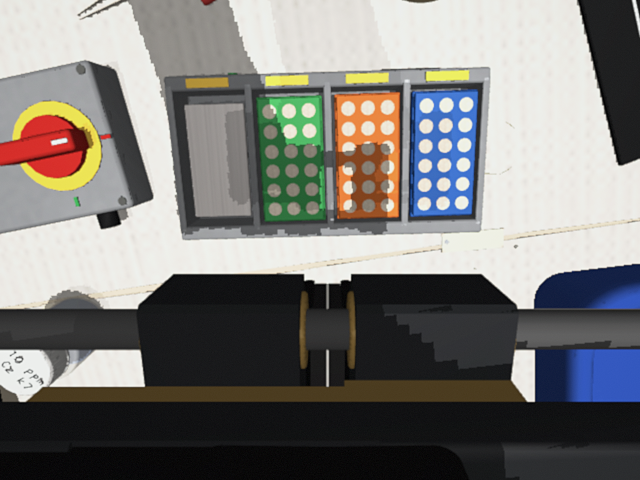

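```bash
python3 go.py .4757 .0600 .055 173.4
```

```text
([8.56, -2.98, 19.35], np.float64(-1.7)) 9.625
```

```bash
python3 -m jog '[{"dp":[4.5,-1.5,3],"twist":-1.5,"fingers":0},{"dp":[8.5,-3,8],"twist":-1.5,"fingers":0},{"dp":[8.5,-3,14],"twist":-1.5,"fingers":0},{"dp":[8.5,-3,19],"twist":-1.5,"fingers":0},{"dp":[8.5,-3,20],"twist":-1.5,"fingers":0},{"dp":[8.5,-3,20.5],"twist":-1.5,"fingers":0},{"dp":[8.5,-3,21],"twist":-1.5,"fingers":0},{"dp":[8.5,-3,21.4],"twist":-1.5,"fingers":0}]'
```

```text
time_s: 10.62
tool_pos: [0.4744, 0.061, 0.036]
tool_rot: [180.0, -0.3, 173.4]
force: [-14.2, -1.0, 23.2]
grip_width: 0.0004
grasp_force: 13.4
```

```bash
python3 -m jog '[{"dp":[0,0,-4],"twist":0,"fingers":0},{"dp":[0,0,-10],"twist":0,"fingers":0.3},{"dp":[-5,0,-14],"twist":0,"fingers":0.5},{"dp":[-8,0,-15],"twist":0,"fingers":0.7},{"dp":[-8,0,-15],"twist":0,"fingers":0.7}]'; cat > tip.py <<'E'
# look at the tilted plate k with the wrist camera, in the block frame (mm from nest mid)
import sys; from blk import *
B=np.array([.5152,.0877]); a=np.radians(-6.56); ux=np.array([np.cos(a),np.sin(a)]); uy=np.array([-ux[1],ux[0]])
def mid(k): return B+uy*.064*(2.5-k)
if __name__=='__main__':
    k=int(sys.argv[1]); W=cloud(cam('wrist','tip%d.png'%k)); d=W[...,:2]-mid(k); x=d@ux; y=d@uy
    z=W[...,2]
    for s in range(-55,60,10):
        m=(abs(x*1000-s)<3)&(abs(y)<.012)
        n=(abs(x*1000-s)<3)&(z>.049)&(z<.08)&(abs(y)<.045)
        print(s,m.sum(),(np.nanmedian(z[m])*1000).round(1), (np.percentile(y[n],[2,98])*1000).round(1) if n.sum()>5 else '')
    g=mid(k)+.034*ux; from go import go; print(g,go(*g,.0525,173.4))
E
python3 tip.py 3
```

```text
time_s: 11.25
tool_pos: [0.5596, 0.0511, 0.1882]
tool_rot: [179.9, 0.4, 173.3]
force: [-0.1, 0.6, -0.4]
grip_width: 0.0326
grasp_force: 0.0
-55 481 30.5 
-45 305 29.0 
-35 274 33.4 
-25 305 38.0 
-15 310 42.5 
-5 314 46.9 [-20.   22.8]
5 313 51.5 [-24.   24.8]
15 3846 274.2 [-24.6  25.4]
25 3955 287.1 [-25.6  26.3]
35 338 64.7 [-25.4  25.7]
45 174 62.1 [-25.1  26.1]
55 353 39.2 
[0.5453216  0.05202523] ([1.27, -0.09, 13.41], np.float64(-0.1))
```

```bash
python3 -m jog '[{"dp":[1.3,-0.1,4],"twist":0,"fingers":0.72},{"dp":[1.3,-0.1,9],"twist":0,"fingers":0.72},{"dp":[1.3,-0.1,9],"twist":0,"fingers":0.72},{"dp":[1.3,-0.1,12],"twist":0,"fingers":0.72},{"dp":[1.3,-0.1,13.5],"twist":0,"fingers":0.72},{"dp":[1.3,-0.1,13.5],"twist":0,"fingers":0.72},{"dp":[1.3,-0.1,13.5],"twist":0,"fingers":0.5},{"dp":[1.3,-0.1,13.5],"twist":0,"fingers":0.5}]' 40; python3 -m jog '[{"dp":[0,0,0],"twist":0,"fingers":0.5},{"dp":[0,0,0],"twist":0,"fingers":0.5}]'
```

```text
time_s: 12.3
tool_pos: [0.5437, 0.0524, 0.0506]
tool_rot: [180.0, 0.1, 173.4]
force: [-0.2, -0.7, 2.5]
grip_width: 0.0537
grasp_force: 40.0
time_s: 12.55
tool_pos: [0.5438, 0.0524, 0.0504]
tool_rot: [180.0, 0.1, 173.4]
force: [1.0, -0.6, 6.0]
grip_width: 0.0537
grasp_force: 40.0
```

```bash
python3 -m jog '[{"dp":[0,0,-0.5],"twist":0,"fingers":0.5},{"dp":[0,0,-1.2],"twist":0,"fingers":0.5},{"dp":[0,0,-2.5],"twist":0,"fingers":0.5},{"dp":[0,0,-4.5],"twist":0,"fingers":0.5},{"dp":[0,0,-7.5],"twist":0,"fingers":0.5},{"dp":[0,0,-10],"twist":0,"fingers":0.5},{"dp":[0,0,-10],"twist":0,"fingers":0.5},{"dp":[0,0,-10],"twist":0,"fingers":0.5}]'; cat > held.py <<'E'
# profile of the held plate along the tool x (mm from TCP), height over TCP
from h import *
from scipy.spatial.transform import Rotation as Ro
c=cam('wrist','held.png'); W=cloud(c); o=env.get_obs(); R=Ro.from_euler('xyz',o['tool_rot'],degrees=True).as_matrix()
T=(W-o['tool_pos'])@R*1000; x,y,z=T[...,0],T[...,1],-T[...,2]
for s in range(-20,120,8):
    m=(abs(x-s)<2)&(abs(y)<32)&(z<30)&(z>-75)
    if m.sum()>20: print(s,m.sum(),np.median(z[m]).round(1),'y',np.percentile(y[m],[3,97]).round(1))
E
python3 held.py
```

```text
time_s: 13.55
tool_pos: [0.542, 0.0522, 0.1486]
tool_rot: [-180.0, -0.1, 173.4]
force: [0.7, 0.4, -1.8]
grip_width: 0.0536
grasp_force: 40.0
-12 273 13.7 y [-24.4  24.9]
-4 23 28.5 y [-27.1  28.2]
4 2083 5.9 y [-25.7  27.2]
12 2011 -10.7 y [-31.2  25.1]
20 1432 -28.8 y [-23.3  24.8]
28 1132 -46.5 y [-23.3  24.8]
36 904 -64.1 y [-23.1  24.5]
```

```bash
python3 - <<'E'
from h import *
c=cam('top'); u0,u1,v0,v1=165,237,235,318
p=c['pixels'][v0:v1,u0:u1]; g=cv2.cvtColor(p,cv2.COLOR_BGR2GRAY); 
blk=(g<90).astype(np.uint8); cn,_=cv2.findContours(cv2.morphologyEx(blk,cv2.MORPH_CLOSE,np.ones((5,5))),cv2.RETR_EXTERNAL,cv2.CHAIN_APPROX_NONE); cn=max(cn,key=cv2.contourArea)
f=lambda q:np.array([onz(c,a+u0,b+v0,.006)[:2]*1000 for a,b in q.reshape(-1,2)],np.float32)
print('board',cv2.minAreaRect(f(cn)))
ins=np.zeros_like(g); cv2.drawContours(ins,[cn],-1,255,-1); ins=cv2.erode(ins,np.ones((9,9)))
m=(g>80)&(ins>0); q=np.argwhere(m)[:,::-1]; print(m.sum(),'outline',cv2.minAreaRect(f(q)))
E
python3 go.py .442 .396 .2 193.65
```

```text
board ((462.74334716796875, 401.42559814453125), (169.0470733642578, 139.11309814453125), 14.182765007019043)
271 outline ((463.0513916015625, 402.6297912597656), (111.26958465576172, 62.91941833496094), 14.10370922088623)
([13.85, 33.01, -5.2], np.float64(-20.2)) 13.65
```

```bash
python3 -m jog '[{"dp":[0,1,-3],"twist":0,"fingers":0.5},{"dp":[1,4,-5],"twist":-3,"fingers":0.5},{"dp":[3,8.5,-5.2],"twist":-6,"fingers":0.5},{"dp":[5,13,-5.2],"twist":-9,"fingers":0.5},{"dp":[7,17.5,-5.2],"twist":-12,"fingers":0.5},{"dp":[9,22,-5.2],"twist":-15,"fingers":0.5},{"dp":[11,26,-5.2],"twist":-18,"fingers":0.5},{"dp":[13,30,-5.2],"twist":-20.7,"fingers":0.5}]' 55;  python3 -m jog '[{"dp":[0.6,1.8,0],"twist":0,"fingers":0.5},{"dp":[1.2,3,0],"twist":0,"fingers":0.5},{"dp":[1.2,3,0],"twist":0,"fingers":0.5},{"dp":[1.2,3,0],"twist":0,"fingers":0.5}]'; python3 held.py; python3 go.py .4378 .3957 .11 194.1
```

```text
time_s: 14.65
tool_pos: [0.4468, 0.3661, 0.1999]
tool_rot: [-179.9, -0.1, -165.8]
force: [0.9, 0.0, -1.6]
grip_width: 0.0534
grasp_force: 55.0
time_s: 15.15
tool_pos: [0.4301, 0.3896, 0.2014]
tool_rot: [-179.9, 0.0, -166.0]
force: [-0.4, 0.8, -1.9]
grip_width: 0.0533
grasp_force: 55.0
-12 275 13.1 y [-24.3  25.3]
-4 27 28.2 y [-27.   28.3]
4 1993 5.6 y [-26.   27.1]
12 2087 -10.6 y [-31.3  27.5]
20 1435 -29.0 y [-23.5  24.5]
28 1150 -46.7 y [-23.5  24.6]
36 937 -64.2 y [-23.1  24.3]
([-0.88, 0.4, 9.14], np.float64(-0.1)) 15.2
```

```bash
python3 -m jog '[{"dp":[-1.1,0.4,5],"twist":0,"fingers":0.5},{"dp":[-1.1,0.4,10],"twist":0,"fingers":0.5},{"dp":[-1.3,0.4,11.4],"twist":0,"fingers":0.5},{"dp":[-2.5,0.4,11.9],"twist":0,"fingers":0.5},{"dp":[-3.4,0.4,12.5],"twist":0,"fingers":0.5},{"dp":[-4.4,0.4,13.3],"twist":0,"fingers":0.5},{"dp":[-5.2,0.4,14.2],"twist":0,"fingers":0.5},{"dp":[-6.5,0.4,16.3],"twist":0,"fingers":0.5}]' 30; python3 held.py;  python3 go.py .4938 .4097 .0387 194.1
```

```text
time_s: 16.2
tool_pos: [0.4948, 0.4122, 0.0403]
tool_rot: [179.9, 0.4, -165.9]
force: [1.9, -0.7, 3.2]
grip_width: 0.0536
grasp_force: 30.0
4 1086 14.7 y [-25.1  28.5]
12 1729 11.9 y [-31.4  25.7]
20 1570 8.8 y [-24.9  25.6]
28 1516 5.6 y [-25.   25.8]
36 1529 2.4 y [-29.7  25.6]
44 1471 -0.6 y [-29.6  25.9]
52 1529 -3.8 y [-29.6  26.2]
60 1541 -6.9 y [-29.6  26.6]
68 1568 -10.2 y [-29.9  27.8]
76 1455 -13.2 y [-30.   29.9]
84 1208 -16.4 y [-30.2  30.4]
92 1475 -30.3 y [-29.9  30.1]
100 1519 -30.2 y [-29.9  30. ]
108 1598 -30.2 y [-30.  30.]
116 1208 -30.4 y [-29.8  30.4]
([0.12, -0.11, -0.21], np.float64(-0.1)) 16.25
```

```bash
python3 -m jog '[{"dp":[-0.4,-0.1,0.9],"twist":0,"fingers":0.5},{"dp":[-0.7,-0.1,1.7],"twist":0,"fingers":0.5},{"dp":[-0.9,-0.1,2.7],"twist":0,"fingers":0.5},{"dp":[-1.0,-0.1,3.0],"twist":0,"fingers":0.5},{"dp":[-1.0,-0.1,3.0],"twist":0,"fingers":0.5},{"dp":[-1.0,-0.1,3.0],"twist":0,"fingers":0.5}]' ; python3 held.py|head -8;  python3 go.py .4938 .4097 .0387 194.1
```

```text
time_s: 17.0
tool_pos: [0.5001, 0.4124, 0.008]
tool_rot: [-180.0, -0.1, -165.9]
force: [0.4, 0.2, 1.3]
grip_width: 0.0538
grasp_force: 30.0
-20 546 -1.9 y [-28.7  29.8]
-4 25 28.4 y [-27.2  28.4]
4 658 12.6 y [-26.2  27.4]
12 1771 12.7 y [-31.5  30.1]
20 1682 12.5 y [-29.8  29.9]
28 1700 12.5 y [-29.8  30.2]
36 1793 12.3 y [-29.9  30. ]
44 1877 12.3 y [-29.8  30. ]
([0.68, -0.11, -3.07], np.float64(0.0)) 17.05
```

```bash
python3 -m jog '[{"dp":[0,0,0],"twist":0,"fingers":0.72},{"dp":[0,0,0],"twist":0,"fingers":0.72},{"dp":[0,0,-6],"twist":0,"fingers":0.72},{"dp":[-1,0,-12],"twist":0,"fingers":0.72},{"dp":[-4,0,-16],"twist":0,"fingers":0.72},{"dp":[-4,0,-16],"twist":0,"fingers":0.72}]' ; cat > st.py <<'E'
# plate(s) on the stand, stand frame (mm), from wrist camera
import sys; from blk import *
S=np.array([.463,.402]); a=np.radians(14.1); ux=np.array([np.cos(a),np.sin(a)]); uy=np.array([-ux[1],ux[0]])
def tcp(xs,ys): return S+(xs*ux+ys*uy)/1000
if __name__=='__main__':
    c=cam('wrist','st.png'); W=cloud(c); d=(W[...,:2]-S)*1000; x=d@ux;y=d@uy;z=W[...,2]*1000
    n=int(sys.argv[1]); zt=6+14*n; k=(abs(z-zt)<5)&(abs(x)<90)&(abs(y)<70)
    r=cv2.minAreaRect(np.stack([x[k],y[k]],1).astype(np.float32)); print('top plate',r,'z',np.median(z[k]))
    g=cv2.cvtColor(c['pixels'],cv2.COLOR_BGR2GRAY); m=(abs(z-6)<5)&(abs(x)<65)&(abs(y)<40)&(g>110)
    print('white',m.sum(),np.percentile(x[m],[1,99]) if m.sum() else '',np.percentile(y[m],[1,99]) if m.sum() else '')
    b=(abs(z-6)<4)&(abs(x)<100)&(abs(y)<90)&(g<70); r=cv2.minAreaRect(np.stack([x[b],y[b]],1).astype(np.float32)); print('board',r)
E
python3 st.py 1
```

```text
time_s: 17.8
tool_pos: [0.5436, 0.4233, 0.1731]
tool_rot: [179.8, 0.5, -166.0]
force: [0.7, -0.6, 0.8]
grip_width: 0.0627
grasp_force: 0.0
top plate ((-0.49262237548828125, 1.7546024322509766), (103.30463409423828, 53.52898406982422), 0.06604503840208054) z 19.939900901395035
white 932 [-54.14434443  55.22579164] [-30.15157387  29.98343284]
board ((5.297203063964844, -0.38069915771484375), (159.60830688476562, 139.45323181152344), 0.17945630848407745)
```

View pics/st.png

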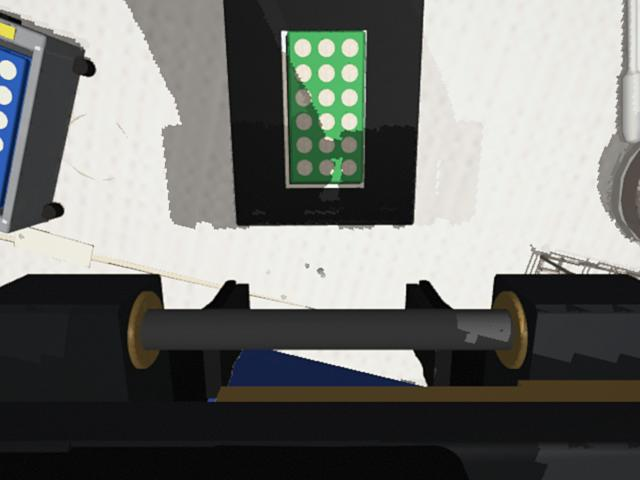

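```bash
python3 go.py .4831 .1236 .055 173.4; python3 - <<'E'
from blk import *
for n,v in plates(cam('top')).items(): print('top',n,v)
E
```

```text
([12.93, -27.61, 11.43], np.float64(20.7)) 17.85
top blue ([526.6, 183.2], [55.4, 104.4], 83.7, 0.0458, [271, 231, 28, 44])
top orange ([519.6, 119.5], [55.4, 104.2], 83.4, 0.0459, [296, 234, 28, 44])
top green ([460.8, 404.0], [102.4, 56.8], 14.4, 0.0202, [184, 255, 29, 44])
```

```bash
python3 -m jog '[{"dp":[2.4,-5,0],"twist":5,"fingers":0.3},{"dp":[5,-10.5,0],"twist":10,"fingers":0},{"dp":[7.5,-16,0],"twist":15,"fingers":0},{"dp":[10.5,-22,0],"twist":20.7,"fingers":0},{"dp":[12.9,-27.6,0],"twist":20.7,"fingers":0},{"dp":[12.9,-27.6,5],"twist":20.7,"fingers":0},{"dp":[12.9,-27.6,10],"twist":20.7,"fingers":0},{"dp":[12.9,-27.6,11],"twist":20.7,"fingers":0}]'; python3 go.py .4831 .1236 .055 173.4
```

```text
time_s: 18.9
tool_pos: [0.4772, 0.122, 0.0539]
tool_rot: [-179.8, -0.5, 173.4]
force: [-0.4, 0.5, 1.7]
grip_width: 0.0011
grasp_force: 0.0
([-0.57, 0.22, -0.11], np.float64(0.0)) 18.9
```

```bash
python3 -m jog '[{"dp":[0,0,0],"twist":0,"fingers":0},{"dp":[0,0,0],"twist":0,"fingers":0}]'; python3 go.py .4831 .1236 .0355 173.4
```

```text
time_s: 19.15
tool_pos: [0.4832, 0.1239, 0.0599]
tool_rot: [179.9, 0.1, 173.5]
force: [0.1, 0.5, -0.3]
grip_width: 0.0004
grasp_force: 0.0
([0.02, -0.03, 2.44], np.float64(0.1)) 19.15
```

Settled on target; press, rise, and look.

```bash
python3 -m jog '[{"dp":[0,0,1],"twist":0,"fingers":0},{"dp":[0,0,1.6],"twist":0,"fingers":0},{"dp":[0,0,2.1],"twist":0,"fingers":0},{"dp":[0,0,2.5],"twist":0,"fingers":0},{"dp":[0,0,2.5],"twist":0,"fingers":0}]'; python3 -m jog '[{"dp":[0,0,-4],"twist":0,"fingers":0},{"dp":[0,0,-8],"twist":0,"fingers":0.4},{"dp":[-5,0,-12],"twist":0,"fingers":0.72},{"dp":[-7.5,0,-14],"twist":0,"fingers":0.72},{"dp":[-7.5,0,-14],"twist":0,"fingers":0.72},{"dp":[-7.5,0,-14],"twist":0,"fingers":0.72}]'; python3 tip.py 2
```

```text
time_s: 19.77
tool_pos: [0.4786, 0.1242, 0.0345]
tool_rot: [180.0, -0.5, 173.5]
force: [-14.4, 0.8, 20.6]
grip_width: 0.0005
grasp_force: 12.6
time_s: 20.52
tool_pos: [0.5549, 0.1146, 0.1718]
tool_rot: [-180.0, -0.2, 173.4]
force: [-1.0, 0.9, -0.7]
grip_width: 0.0427
grasp_force: 0.0
-55 438 32.4 
-45 310 29.1 
-35 323 33.6 
-25 323 38.0 
-15 358 42.5 
-5 322 46.8 [-20.5  21.9]
5 4436 258.5 [-24.2  24.7]
15 2383 269.4 [-24.6  25.9]
25 361 60.3 [-24.5  25.8]
35 369 64.8 [-43.2  26.5]
45 137 61.1 [-43.7  25.8]
55 398 39.8 
[0.55263319 0.11560621] ([0.17, 0.08, 11.91], np.float64(0.1))
```

```bash
python3 -m jog '[{"dp":[0.2,0.1,4],"twist":0,"fingers":0.72},{"dp":[0.2,0.1,8],"twist":0,"fingers":0.72},{"dp":[0.2,0.1,10],"twist":0,"fingers":0.72},{"dp":[0.2,0.1,11.5],"twist":0,"fingers":0.72},{"dp":[0.2,0.1,12],"twist":0,"fingers":0.72},{"dp":[0.2,0.1,12],"twist":0,"fingers":0.72},{"dp":[0.2,0.1,12],"twist":0,"fingers":0.5},{"dp":[0.2,0.1,12],"twist":0,"fingers":0.5}]' 40; python3 -m jog '[{"dp":[0,0,0],"twist":0,"fingers":0.5},{"dp":[0,0,0],"twist":0,"fingers":0.5}]'
```

```text
time_s: 21.58
tool_pos: [0.5553, 0.116, 0.0542]
tool_rot: [180.0, 0.1, 173.4]
force: [-0.4, -0.1, 1.5]
grip_width: 0.0532
grasp_force: 40.0
time_s: 21.82
tool_pos: [0.5554, 0.1159, 0.0541]
tool_rot: [180.0, 0.1, 173.4]
force: [-0.4, -0.3, 3.1]
grip_width: 0.0533
grasp_force: 40.0
```

```bash
python3 -m jog '[{"dp":[0,0,-0.5],"twist":0,"fingers":0.5},{"dp":[0,0,-1.2],"twist":0,"fingers":0.5},{"dp":[0,0,-2.5],"twist":0,"fingers":0.5},{"dp":[0,0,-4.5],"twist":0,"fingers":0.5},{"dp":[0,0,-7.5],"twist":0,"fingers":0.5},{"dp":[0,0,-11],"twist":0,"fingers":0.5},{"dp":[0,0,-15],"twist":0,"fingers":0.5},{"dp":[0,0,-15],"twist":0,"fingers":0.5}]' 50; python3 held.py; python3 go.py .4301 .3937 .2 194.1
```

```text
time_s: 22.82
tool_pos: [0.5569, 0.1162, 0.2079]
tool_rot: [179.8, 0.4, 173.4]
force: [0.4, 0.1, -1.8]
grip_width: 0.0534
grasp_force: 50.0
-12 22 27.2 y [-26.6  28.3]
4 1654 11.3 y [-25.6  27.5]
12 1605 7.6 y [-31.   25.1]
20 1493 4.0 y [-23.8  24.8]
28 1441 0.3 y [-23.8  24.9]
36 1419 -3.2 y [-24.1  24.8]
44 1354 -7.0 y [-24.3  24.5]
52 1318 -10.5 y [-24.5  24.4]
60 1304 -14.2 y [-24.4  24.3]
68 1252 -17.9 y [-24.5  24.1]
76 1188 -21.5 y [-24.9  24.1]
84 1229 -25.3 y [-24.8  23.9]
([15.65, 26.15, 0.54], np.float64(-20.7)) 22.875
```

```bash
python3 go.py .4932 .4091 .2 194.1; python3 -m jog '[{"dp":[0.5,2,0],"twist":-3,"fingers":0.5},{"dp":[2,6,0],"twist":-6,"fingers":0.5},{"dp":[4,11,0],"twist":-10,"fingers":0.5},{"dp":[6,16,0],"twist":-14,"fingers":0.5},{"dp":[8,21,0],"twist":-18,"fingers":0.5},{"dp":[9,25,0],"twist":-20.7,"fingers":0.5},{"dp":[9.5,27.5,0],"twist":-20.7,"fingers":0.5},{"dp":[9.5,28,0],"twist":-20.7,"fingers":0.5}]';python3 -m jog '[{"dp":[0,0,0],"twist":0,"fingers":0.5},{"dp":[0,0,0],"twist":0,"fingers":0.5},{"dp":[0,0,0],"twist":0,"fingers":0.5}]'; python3 go.py .4932 .4091 .066 194.1;python3 st.py 1; python3 held.py|tail -4
```

```text
([9.55, 28.41, 0.56], np.float64(-20.7)) 22.875
time_s: 23.88
tool_pos: [0.4909, 0.4066, 0.202]
tool_rot: [-180.0, -0.1, -165.7]
force: [0.2, -1.5, -2.0]
grip_width: 0.0533
grasp_force: 50.0
time_s: 24.25
tool_pos: [0.4931, 0.4034, 0.2036]
tool_rot: [-180.0, 0.0, -166.0]
force: [0.4, 0.2, -1.9]
grip_width: 0.0534
grasp_force: 50.0
([-0.15, 0.55, 13.76], np.float64(-0.1)) 24.25
top plate ((0.0, 0.0), (0.0, 0.0), 0.0) z nan
white 0  
board ((0.135467529296875, -0.30571746826171875), (169.182373046875, 139.05398559570312), 0.13192234933376312)
60 1371 -15.9 y [-25.1  23.6]
68 1254 -19.5 y [-25.2  23.6]
76 1200 -23.1 y [-25.5  23.4]
84 1238 -26.7 y [-25.3  23.4]
  return _methods._mean(a, axis=axis, dtype=dtype,
  ret = ret.dtype.type(ret / rcount)
```

```bash
python3 - <<'E'
from blk import *
for n in ('scene','top'):
  for k,v in plates(cam(n,'x_'+n+'.png')).items(): print(n,k,v)
E
```

```text
scene blue ([497.4, 189.3], [68.6, 60.2], 88.0, 0.0468, [347, 251, 32, 18])
scene green ([449.9, 400.8], [85.0, 53.3], 13.2, 0.0211, [437, 281, 34, 25])
top blue ([526.6, 183.2], [55.9, 103.9], 83.8, 0.0459, [271, 231, 28, 44])
top orange ([474.1, 410.1], [17.4, 5.9], 1.9, 0.0206, [194, 268, 3, 8])
top green ([451.5, 398.1], [82.2, 50.5], 13.6, 0.0202, [191, 264, 22, 35])
```

```bash
python3 -m jog '[{"dp":[-0.1,0.5,4],"twist":0,"fingers":0.5},{"dp":[-0.1,0.5,9],"twist":0,"fingers":0.5},{"dp":[-0.15,0.55,13],"twist":0,"fingers":0.5},{"dp":[-0.15,0.55,13],"twist":0,"fingers":0.5},{"dp":[-0.15,0.55,14.2],"twist":0,"fingers":0.5},{"dp":[-0.75,0.55,15.8],"twist":0,"fingers":0.5},{"dp":[-1.05,0.55,16.9],"twist":0,"fingers":0.5},{"dp":[-1.15,0.55,17.6],"twist":0,"fingers":0.5}]' 30;python3 held.py|head -5; python3 go.py .5034 .4116 .0225 194.1
```

```text
time_s: 25.45
tool_pos: [0.503, 0.4132, 0.0273]
tool_rot: [180.0, 0.1, -165.9]
force: [0.8, 0.3, 2.3]
grip_width: 0.0537
grasp_force: 30.0
4 1220 11.4 y [-26.   27.6]
12 1572 11.1 y [-31.5  24.9]
20 1505 10.7 y [-24.7  25.3]
28 1565 10.4 y [-25.4  25.2]
36 1598 10.1 y [-25.8  25.1]
([-0.06, -0.15, 0.38], np.float64(-0.0)) 25.5
```

```bash
python3 -m jog '[{"dp":[0,-0.1,0.4],"twist":0,"fingers":0.5},{"dp":[0,-0.1,0.4],"twist":0,"fingers":0.5},{"dp":[0,-0.1,0.4],"twist":0,"fingers":0.5},{"dp":[0,-0.1,0.4],"twist":0,"fingers":0.72},{"dp":[0,-0.1,0.4],"twist":0,"fingers":0.72},{"dp":[0,-0.1,-6],"twist":0,"fingers":0.72},{"dp":[-3,-0.1,-12],"twist":0,"fingers":0.72},{"dp":[-4,-0.1,-15],"twist":0,"fingers":0.72}]';python3 -m jog '[{"dp":[0,0,0],"twist":0,"fingers":0.72},{"dp":[0,0,0],"twist":0,"fingers":0.72}]'; python3 st.py 2; python3 go.py .4905 .1872 .06 173.4; python3 - <<'E'
from blk import *
for k,v in plates(cam('wrist')).items(): print(k,v)
E
```

```text
time_s: 26.5
tool_pos: [0.5429, 0.4221, 0.1807]
tool_rot: [179.9, 0.2, -165.9]
force: [0.2, -0.3, 0.2]
grip_width: 0.0627
grasp_force: 0.0
time_s: 26.75
tool_pos: [0.5402, 0.4213, 0.1759]
tool_rot: [-180.0, -0.1, -165.9]
force: [0.6, 0.0, -0.4]
grip_width: 0.0626
grasp_force: 0.0
top plate ((-3.8134384155273438, 1.1831855773925781), (53.30879592895508, 102.35787963867188), 89.95036315917969) z 33.92613665879304
white 677 [-53.28912665  55.36097234] [-30.06344664  28.97097968]
board ((1.7169876098632812, -0.3405609130859375), (166.06072998046875, 139.51605224609375), 0.18684421479701996)
([10.46, -21.47, 11.59], np.float64(20.8)) 26.8
blue ([528.0, 202.7], [109.2, 30.6], 4.1, 0.0458, [0, 52, 41, 164])
orange ([458.4, 402.0], [102.7, 54.2], 14.1, 0.0341, [287, 30, 83, 158])
green ([510.3, 415.0], [3.1, 51.6], 14.2, 0.0191, [294, 188, 71, 3])
```

```bash
python3 go.py .4591 .4019 .0245 194.1
```

```text
([8.23, 0.12, 15.09], np.float64(0.1)) 26.85
```

```bash
python3 -m jog '[{"dp":[4,0.1,2],"twist":0,"fingers":0.72},{"dp":[8.2,0.1,6],"twist":0,"fingers":0.72},{"dp":[8.2,0.1,11],"twist":0,"fingers":0.72},{"dp":[8.2,0.1,14.5],"twist":0,"fingers":0.72},{"dp":[8.2,0.1,15],"twist":0,"fingers":0.72},{"dp":[8.2,0.1,15],"twist":0,"fingers":0.72},{"dp":[8.2,0.1,15],"twist":0,"fingers":0.5},{"dp":[8.2,0.1,15],"twist":0,"fingers":0.5}]' 30; python3 -m jog '[{"dp":[0,0,0],"twist":0,"fingers":0.5},{"dp":[0,0,0],"twist":0,"fingers":0.5}]';  python3 go.py .4628 .4020 .0245 194.1; python3 held.py
```

```text
time_s: 27.85
tool_pos: [0.4625, 0.4034, 0.029]
tool_rot: [179.9, 0.2, -165.9]
force: [0.7, -0.6, 2.4]
grip_width: 0.0531
grasp_force: 30.0
time_s: 28.1
tool_pos: [0.4625, 0.4034, 0.029]
tool_rot: [179.9, 0.2, -165.9]
force: [0.0, -0.8, 5.8]
grip_width: 0.0534
grasp_force: 30.0
([0.01, -0.14, 0.45], np.float64(0.0)) 28.1
-20 1127 4.9 y [-23.4  24.5]
-4 21 28.1 y [-27.2  28.1]
4 1417 4.9 y [-26.1  27.3]
12 1552 5.0 y [-31.5  29.4]
20 1413 4.8 y [-25.9  25.7]
28 1469 5.0 y [-26.   25.8]
36 1533 4.9 y [-26.2  25.4]
44 1582 5.0 y [-26.3  25.2]
52 1625 4.9 y [-25.9  25.5]
60 1505 -22.9 y [-30.   30.2]
68 1526 -23.0 y [-30.1  30.1]
76 1556 -22.9 y [-30.1  30. ]
84 1351 -24.1 y [-29.9  30. ]
92 1574 -28.2 y [-30.2  30. ]
100 1632 -28.1 y [-29.9  30. ]
108 1677 -28.2 y [-30.1  30.1]
116 1739 -28.2 y [-30.1  30. ]
```

```bash
python3 -m jog '[{"dp":[0,0,-0.3],"twist":0,"fingers":0.5},{"dp":[-0.2,-0.05,-0.4],"twist":0,"fingers":0.5},{"dp":[-0.36,-0.1,-0.4],"twist":0,"fingers":0.5},{"dp":[-0.36,-0.1,-0.4],"twist":0,"fingers":0.5},{"dp":[-0.36,-0.1,-0.2],"twist":0,"fingers":0.5},{"dp":[-0.36,-0.1,0],"twist":0,"fingers":0.5},{"dp":[-0.36,-0.1,0],"twist":0,"fingers":0.72},{"dp":[-0.36,-0.1,0],"twist":0,"fingers":0.72}]';python3 -m jog '[{"dp":[0,0,-5],"twist":0,"fingers":0.72},{"dp":[-4,0,-10],"twist":0,"fingers":0.72},{"dp":[-8,0,-15],"twist":0,"fingers":0.5},{"dp":[-8,0,-15],"twist":0,"fingers":0.3},{"dp":[-8,0,-15],"twist":0,"fingers":0},{"dp":[-8,0,-15],"twist":0,"fingers":0}]'; python3 st.py 2; python3 go.py .4905 .1872 .06 173.4
```

```text
time_s: 29.15
tool_pos: [0.4652, 0.4028, 0.0273]
tool_rot: [180.0, 0.0, -165.9]
force: [0.3, -0.3, 0.6]
grip_width: 0.0611
grasp_force: 0.0
time_s: 29.9
tool_pos: [0.5408, 0.4218, 0.1751]
tool_rot: [-179.9, -0.2, -165.8]
force: [-0.5, -0.7, 0.0]
grip_width: 0.0303
grasp_force: 0.0
top plate ((-1.9015731811523438, 0.9226818084716797), (102.26776123046875, 53.55506134033203), 0.04473002627491951) z 33.95198806683524
white 613 [-53.41766221  55.07139417] [-30.09040153  30.07605878]
board ((1.8875198364257812, -0.34755706787109375), (165.2136993408203, 139.27284240722656), 0.15545111894607544)
([10.6, -21.5, 11.59], np.float64(20.8)) 29.95
```

```bash
python3 -m jog '[{"dp":[2.4,-5,0],"twist":5,"fingers":0},{"dp":[5,-10.5,0],"twist":10,"fingers":0},{"dp":[8,-16,0],"twist":15,"fingers":0},{"dp":[10.6,-21.5,0],"twist":20.8,"fingers":0},{"dp":[10.6,-21.5,3],"twist":20.8,"fingers":0},{"dp":[10.6,-21.5,8],"twist":20.8,"fingers":0},{"dp":[10.6,-21.5,11],"twist":20.8,"fingers":0},{"dp":[10.6,-21.5,11.2],"twist":20.8,"fingers":0}]';python3 -m jog '[{"dp":[0,0,0],"twist":0,"fingers":0},{"dp":[0,0,0],"twist":0,"fingers":0}]'; python3 go.py .4905 .1872 .0355 173.4
```

```text
time_s: 30.95
tool_pos: [0.4893, 0.1869, 0.0624]
tool_rot: [-179.8, -0.3, 173.4]
force: [-0.2, -0.1, 0.3]
grip_width: 0.0007
grasp_force: 0.0
time_s: 31.2
tool_pos: [0.4934, 0.1884, 0.0669]
tool_rot: [179.9, 0.1, 173.3]
force: [-0.1, 0.4, 0.5]
grip_width: 0.0006
grasp_force: 0.0
([0.28, -0.16, 3.13], np.float64(-0.1)) 31.2
```

```bash
python3 -m jog '[{"dp":[0.3,-0.1,1],"twist":0,"fingers":0},{"dp":[0.3,-0.1,1.7],"twist":0,"fingers":0},{"dp":[0.3,-0.1,2.2],"twist":0,"fingers":0},{"dp":[0.3,-0.1,2.7],"twist":0,"fingers":0},{"dp":[0.3,-0.1,3.1],"twist":0,"fingers":0},{"dp":[0.3,-0.1,3.2],"twist":0,"fingers":0}]'; python3 -m jog '[{"dp":[0,0,-4],"twist":0,"fingers":0},{"dp":[0,0,-8],"twist":0,"fingers":0.4},{"dp":[-5,0,-12],"twist":0,"fingers":0.72},{"dp":[-7.5,0,-14],"twist":0,"fingers":0.72},{"dp":[-7.5,0,-14],"twist":0,"fingers":0.72},{"dp":[-7.5,0,-14],"twist":0,"fingers":0.72},{"dp":[-7.5,0,-14],"twist":0,"fingers":0.72}]'; python3 tip.py 1
```

```text
time_s: 31.95
tool_pos: [0.4862, 0.1878, 0.0346]
tool_rot: [-180.0, -0.4, 173.4]
force: [-14.5, -2.4, 25.8]
grip_width: 0.0005
grasp_force: 14.3
time_s: 32.83
tool_pos: [0.562, 0.1787, 0.1717]
tool_rot: [-179.9, -0.2, 173.4]
force: [-0.6, 0.1, -0.1]
grip_width: 0.0522
grasp_force: 0.0
-55 487 28.3 
-45 313 29.0 
-35 315 33.4 
-25 349 38.1 
-15 322 42.6 
-5 357 46.9 [-22.7  22.4]
5 4633 258.5 [-24.4  24.5]
15 1976 269.0 [-24.9  25.1]
25 358 60.4 [-25.7  25.5]
35 364 64.8 [-42.8  25.3]
45 174 62.7 [-43.2  26. ]
55 350 42.1 
[0.55994478 0.17918718] ([0.21, 0.03, 11.95], np.float64(-0.0))
```

```bash
python3 -m jog '[{"dp":[0.4,0.05,4],"twist":0,"fingers":0.72},{"dp":[0.4,0.05,8],"twist":0,"fingers":0.72},{"dp":[0.4,0.05,10],"twist":0,"fingers":0.72},{"dp":[0.4,0.05,11.5],"twist":0,"fingers":0.72},{"dp":[0.4,0.05,12.1],"twist":0,"fingers":0.72},{"dp":[0.4,0.05,12.1],"twist":0,"fingers":0.72},{"dp":[0.4,0.05,12.1],"twist":0,"fingers":0.5},{"dp":[0.4,0.05,12.1],"twist":0,"fingers":0.5}]' 50; python3 -m jog '[{"dp":[0,0,0],"twist":0,"fingers":0.5},{"dp":[0,0,0],"twist":0,"fingers":0.5}]'; python3 -m jog '[{"dp":[0,0,-0.5],"twist":0,"fingers":0.5},{"dp":[0,0,-1.2],"twist":0,"fingers":0.5},{"dp":[0,0,-2.5],"twist":0,"fingers":0.5},{"dp":[0,0,-4.5],"twist":0,"fingers":0.5},{"dp":[0,0,-7.5],"twist":0,"fingers":0.5},{"dp":[0,0,-11],"twist":0,"fingers":0.5},{"dp":[0,0,-15],"twist":0,"fingers":0.5},{"dp":[0,0,-15],"twist":0,"fingers":0.5}]'; python3 held.py; python3 go.py .4932 .4091 .2 194.1
```

```text
time_s: 33.88
tool_pos: [0.5605, 0.1796, 0.0532]
tool_rot: [179.9, 0.1, 173.3]
force: [0.2, -0.6, 1.1]
grip_width: 0.0537
grasp_force: 50.0
time_s: 34.12
tool_pos: [0.5606, 0.1796, 0.0531]
tool_rot: [179.9, 0.1, 173.3]
force: [0.5, -0.2, 2.3]
grip_width: 0.0534
grasp_force: 50.0
time_s: 35.12
tool_pos: [0.5622, 0.18, 0.207]
tool_rot: [179.8, 0.4, 173.3]
force: [-0.1, 0.1, -0.5]
grip_width: 0.0534
grasp_force: 50.0
4 1642 11.5 y [-25.5  27.7]
12 1585 7.8 y [-30.7  25.1]
20 1511 4.2 y [-23.7  25. ]
28 1465 0.6 y [-24.1  24.8]
36 1415 -3.1 y [-24.   24.8]
44 1380 -6.6 y [-24.2  24.5]
52 1372 -10.3 y [-24.2  24.4]
60 1275 -13.9 y [-24.7  24.4]
68 1297 -17.6 y [-24.7  24.2]
76 1229 -21.1 y [-24.5  23.7]
84 666 -24.5 y [-24.   23.8]
([9.39, 22.0, 0.47], np.float64(-20.8)) 35.175
```

```bash
python3 - <<'E'
from blk import *
for k,v in plates(cam('top')).items(): print(k,v)
E
python3 -m jog '[{"dp":[0.5,2,0],"twist":-3,"fingers":0.5},{"dp":[2,6,0],"twist":-6,"fingers":0.5},{"dp":[4,10.5,0],"twist":-10,"fingers":0.5},{"dp":[6,15,0],"twist":-14,"fingers":0.5},{"dp":[8,19,0],"twist":-18,"fingers":0.5},{"dp":[9.2,22,0],"twist":-20.7,"fingers":0.5},{"dp":[9.2,22,0],"twist":-20.7,"fingers":0.5},{"dp":[9.2,22,0],"twist":-20.7,"fingers":0.5}]';python3 -m jog '[{"dp":[0,0,0],"twist":0,"fingers":0.5},{"dp":[0,0,0],"twist":0,"fingers":0.5},{"dp":[0,0,0],"twist":0,"fingers":0.5}]'; python3 go.py .4952 .4090 .080 194.1; python3 held.py|tail -4
```

```text
orange ([460.4, 400.8], [103.9, 53.7], 14.4, 0.0341, [183, 255, 29, 45])
green ([435.9, 15.0], [3.8, 1.5], 53.5, 0.0291, [349, 290, 3, 2])
time_s: 36.22
tool_pos: [0.4946, 0.4075, 0.2016]
tool_rot: [-179.9, -0.0, -166.0]
force: [0.3, -0.8, -2.4]
grip_width: 0.0528
grasp_force: 50.0
time_s: 36.6
tool_pos: [0.4945, 0.408, 0.2025]
tool_rot: [180.0, 0.0, -166.0]
force: [0.0, 0.9, -0.6]
grip_width: 0.0533
grasp_force: 50.0
([-0.09, 0.08, 12.25], np.float64(-0.1)) 36.6
60 1287 -15.6 y [-25.2  23.7]
68 1262 -19.4 y [-25.3  23.4]
76 1188 -22.9 y [-25.2  23.5]
84 1033 -26.4 y [-24.9  23.2]
```

```bash
python3 -m jog '[{"dp":[-0.1,0.1,4],"twist":0,"fingers":0.5},{"dp":[-0.1,0.1,8],"twist":0,"fingers":0.5},{"dp":[-0.1,0.1,11.5],"twist":0,"fingers":0.5},{"dp":[-0.1,0.1,11.5],"twist":0,"fingers":0.5},{"dp":[-0.1,0.1,12.7],"twist":0,"fingers":0.5},{"dp":[-0.7,0.1,14.2],"twist":0,"fingers":0.5},{"dp":[-1.0,0.1,15.3],"twist":0,"fingers":0.5},{"dp":[-1.1,0.1,16.1],"twist":0,"fingers":0.5}]' 30;python3 held.py|head -5; python3 go.py .5055 .4116 .0365 194.1
```

```text
time_s: 37.65
tool_pos: [0.5058, 0.4126, 0.0415]
tool_rot: [180.0, 0.1, -166.0]
force: [2.2, -0.0, 2.2]
grip_width: 0.054
grasp_force: 30.0
4 1244 12.3 y [-25.9  27.6]
12 1509 11.9 y [-31.1  25.1]
20 1481 11.6 y [-23.6  25. ]
28 1508 11.0 y [-23.5  25.2]
36 1557 10.7 y [-23.7  25. ]
([-0.05, -0.07, 0.37], np.float64(-0.1)) 37.7
```

```bash
python3 -m jog '[{"dp":[0,-0.1,0.4],"twist":0,"fingers":0.5},{"dp":[0,-0.1,0.4],"twist":0,"fingers":0.5},{"dp":[0,-0.1,0.4],"twist":0,"fingers":0.5},{"dp":[0,-0.1,0.4],"twist":0,"fingers":0.72},{"dp":[0,-0.1,0.4],"twist":0,"fingers":0.72},{"dp":[0,-0.1,-6],"twist":0,"fingers":0.72},{"dp":[-3,-0.1,-12],"twist":0,"fingers":0.72},{"dp":[-4,-0.1,-15],"twist":0,"fingers":0.5}]';python3 -m jog '[{"dp":[0,0,0],"twist":0,"fingers":0},{"dp":[0,0,0],"twist":0,"fingers":0},{"dp":[0,0,0],"twist":0,"fingers":0}]'; python3 st.py 3; python3 - <<'E'
from tip import *; from go import go
for k in (1,2,3,4): g=mid(k)+.032*ux; print(k,g.round(4),go(*g,.08,173.4))
E
```

```text
time_s: 38.7
tool_pos: [0.5452, 0.4212, 0.1948]
tool_rot: [179.9, 0.2, -166.0]
force: [-0.2, -0.2, 0.0]
grip_width: 0.0581
grasp_force: 0.0
time_s: 39.08
tool_pos: [0.5421, 0.4205, 0.1891]
tool_rot: [-179.9, -0.2, -165.9]
force: [0.2, 0.2, -0.5]
grip_width: 0.0305
grasp_force: 0.0
top plate ((1.4061203002929688, -0.14531326293945312), (53.387577056884766, 103.26380157470703), 89.88231658935547) z 47.930302521746476
white 0  
board ((0.34960174560546875, -0.3360748291015625), (168.8160858154297, 139.06201171875), 0.19217202067375183)
1 [0.558  0.1794] ([4.3, -23.75, 10.98], np.float64(20.7))
2 [0.5506 0.1158] ([6.56, -29.74, 11.0], np.float64(20.7))
3 [0.5433 0.0523] ([8.81, -35.73, 11.01], np.float64(20.7))
4 [ 0.536  -0.0113] ([11.06, -41.72, 11.02], np.float64(20.7))
```

View pics/st.png

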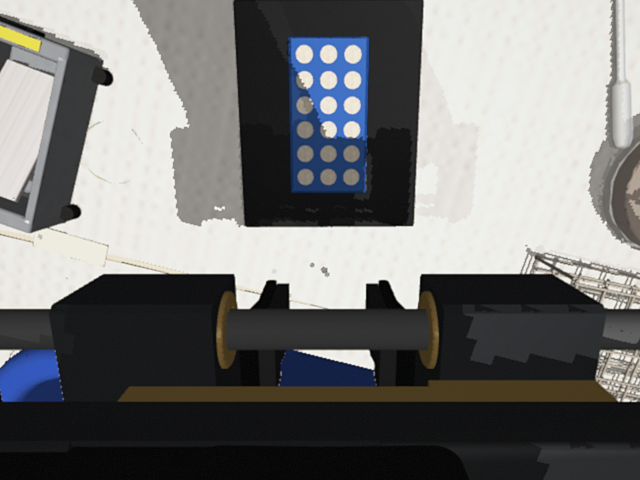

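```bash
python3 -m jog '[{"dp":[1,-5,0],"twist":5,"fingers":0},{"dp":[2,-11,0],"twist":10,"fingers":0},{"dp":[3,-17,0],"twist":15,"fingers":0},{"dp":[4.3,-23.7,0],"twist":20.7,"fingers":0},{"dp":[4.3,-23.7,5],"twist":20.7,"fingers":0},{"dp":[4.3,-23.7,10],"twist":20.7,"fingers":0},{"dp":[4.3,-23.7,10.5],"twist":20.7,"fingers":0},{"dp":[4.3,-23.7,10.5],"twist":20.7,"fingers":0}]';python3 -m jog '[{"dp":[0,0,0],"twist":0,"fingers":0},{"dp":[0,0,0],"twist":0,"fingers":0}]'; python3 go.py .558 .1794 .031 173.4
```

```text
time_s: 40.12
tool_pos: [0.5595, 0.181, 0.0869]
tool_rot: [180.0, 0.0, 173.4]
force: [0.4, -0.2, 0.4]
grip_width: 0.0004
grasp_force: 0.0
time_s: 40.38
tool_pos: [0.5604, 0.1812, 0.0881]
tool_rot: [179.9, 0.2, 173.3]
force: [0.3, -0.4, -0.2]
grip_width: 0.0002
grasp_force: 0.0
([0.23, -0.22, 5.71], np.float64(-0.1)) 40.375
```

```bash
python3 -m jog '[{"dp":[0.2,-0.2,2],"twist":0,"fingers":0},{"dp":[0.2,-0.2,3],"twist":0,"fingers":0},{"dp":[0.2,-0.2,4],"twist":0,"fingers":0},{"dp":[0.2,-0.2,4.8],"twist":0,"fingers":0},{"dp":[0.2,-0.2,5.4],"twist":0,"fingers":0},{"dp":[0.2,-0.2,5.8],"twist":0,"fingers":0},{"dp":[0.2,-0.2,5.8],"twist":0,"fingers":0}]'
```

```text
time_s: 41.25
tool_pos: [0.5579, 0.1791, 0.032]
tool_rot: [179.9, 0.0, 173.3]
force: [-7.3, -2.7, 22.5]
grip_width: 0.0007
grasp_force: 11.2
```

```bash
python3 -m jog '[{"dp":[0,0,-5],"twist":0,"fingers":0},{"dp":[0,-3,-5.5],"twist":0,"fingers":0},{"dp":[0,-6.4,-5.5],"twist":0,"fingers":0},{"dp":[0,-6.4,-5.5],"twist":0,"fingers":0},{"dp":[0,-6.4,-3.5],"twist":0,"fingers":0},{"dp":[0,-6.4,-2],"twist":0,"fingers":0},{"dp":[0,-6.4,-0.8],"twist":0,"fingers":0},{"dp":[0,-6.4,0],"twist":0,"fingers":0}]'; python3 -m jog '[{"dp":[0,0,0],"twist":0,"fingers":0}]';  python3 -m jog '[{"dp":[0,0,-5],"twist":0,"fingers":0},{"dp":[0,-3,-5.5],"twist":0,"fingers":0},{"dp":[0,-6.4,-5.5],"twist":0,"fingers":0},{"dp":[0,-6.4,-5.5],"twist":0,"fingers":0},{"dp":[0,-6.4,-3.5],"twist":0,"fingers":0},{"dp":[0,-6.4,-2],"twist":0,"fingers":0},{"dp":[0,-6.4,-0.8],"twist":0,"fingers":0},{"dp":[0,-6.4,0],"twist":0,"fingers":0}]'; python3 -m jog '[{"dp":[0,0,0],"twist":0,"fingers":0}]'; python3 -m jog '[{"dp":[0,0,-5],"twist":0,"fingers":0},{"dp":[0,0,-11],"twist":0,"fingers":0},{"dp":[-3,3,-17],"twist":0,"fingers":0},{"dp":[-3,3,-20],"twist":0,"fingers":0},{"dp":[-3,3,-20],"twist":0,"fingers":0}]'; python3 - <<'E'
from tip import *
W=cloud(cam('wrist','fin.png'));z=W[...,2]*1000
for k in (1,2,3,4):
    d=(W[...,:2]-mid(k))*1000; x=d@ux;y=d@uy
    print(k,[float(np.nanmedian(z[(abs(x-s)<4)&(abs(y)<12)&(z<80)]).round(1)) for s in (-40,-20,0,20,40)])
E
```

```text
time_s: 42.25
tool_pos: [0.5501, 0.1159, 0.0312]
tool_rot: [180.0, -0.1, 173.4]
force: [-17.2, -3.5, 55.8]
grip_width: 0.0003
grasp_force: 27.9
time_s: 42.38
tool_pos: [0.5499, 0.1158, 0.0319]
tool_rot: [179.9, -0.1, 173.3]
force: [-8.8, -2.4, 26.5]
grip_width: 0.0005
grasp_force: 13.1
time_s: 43.38
tool_pos: [0.5426, 0.0524, 0.0312]
tool_rot: [179.9, -0.1, 173.4]
force: [-18.2, -1.4, 58.2]
grip_width: 0.0004
grasp_force: 29.3
time_s: 43.5
tool_pos: [0.5425, 0.0523, 0.0318]
tool_rot: [179.9, -0.1, 173.3]
force: [-10.0, -0.6, 27.9]
grip_width: 0.0005
grasp_force: 13.9
time_s: 44.12
tool_pos: [0.5776, 0.0791, 0.2315]
tool_rot: [179.9, 0.3, 173.4]
force: [0.5, -0.2, -0.4]
grip_width: 0.0005
grasp_force: 0.0
1 [32.1, 32.0, 32.0, 32.0, 32.0]
2 [32.0, 32.0, 32.0, 32.0, 32.0]
3 [32.0, 32.0, 32.0, 32.0, 32.0]
4 [32.0, 31.9, 31.9, 32.0, 31.9]
```

```bash
python3 -m jog '[{"dp":[-2,2,-5],"twist":0,"fingers":0.2},{"dp":[-2,2,-5],"twist":0,"fingers":0.2},{"dp":[-2,2,-5],"twist":0,"fingers":0.2},{"dp":[-2,2,-5],"twist":0,"fingers":0.2}]'; python3 - <<'E'
from blk import *
c=cam('top')
for k,v in plates(c).items(): print(k,v)
im=c['pixels']; a=cv2.resize(im[160:320,160:460],(800,427),interpolation=cv2.INTER_CUBIC)
s=cam('scene')['pixels'][180:330,230:510]; s=cv2.resize(s,(322,172)); o=np.zeros((600,800,3),np.uint8); o[:427]=a; o[428:600,:322]=s; cv2.imwrite('pics/final.png',o)
W=cloud(c); z=W[...,2]; k=(abs(z-.083)<.005)&(np.hypot(W[...,0]-.4747,W[...,1]+.132)<.05); print('bar',cv2.minAreaRect(W[k][:,:2].astype(np.float32)*1000))
k=(z>.074)&(z<.09)&(np.hypot(W[...,0]-.513,W[...,1]+.277)<.03); print('post',W[k].mean(0)); print('timer',W[194,317],'bottle',W[208,433])
E
```

```text
time_s: 44.68
tool_pos: [0.5965, 0.0948, 0.2764]
tool_rot: [-179.9, -0.2, 173.3]
force: [-0.4, -0.1, -0.4]
grip_width: 0.0172
grasp_force: 0.0
blue ([464.1, 400.5], [104.0, 54.8], 13.6, 0.0482, [181, 253, 30, 45])
orange ([412.9, 386.2], [15.4, 54.9], 29.1, 0.0322, [190, 288, 22, 12])
bar ((474.7493591308594, -131.35804748535156), (14.835514068603516, 62.80930709838867), 1.4312045574188232)
post [ 0.51253601 -0.28119677  0.07960692]
timer [0.53398197 0.09924188 0.69187529] bottle [ 0.6377336  -0.17777349  0.09462472]
```

View pics/final.png

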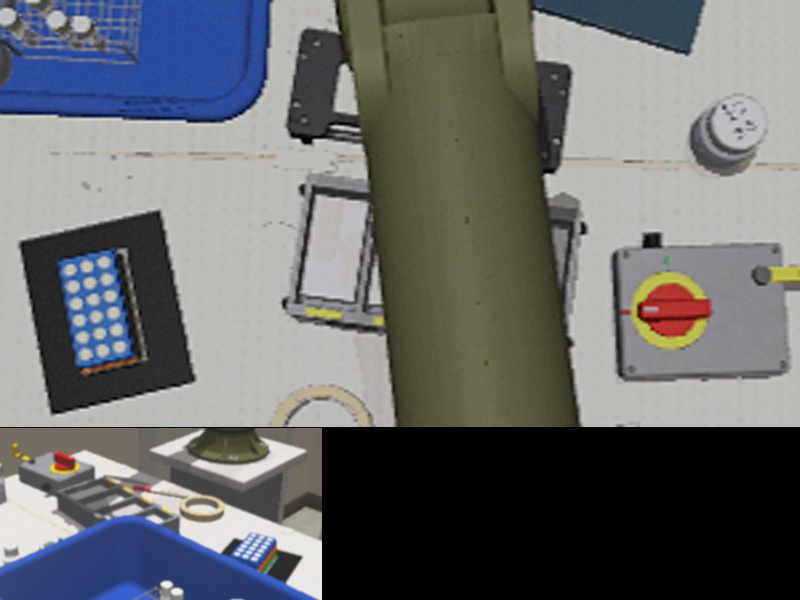

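```bash
python3 -c "
from cell import env; print(env.sign_off())"
```

```text
the job is handed in; nothing more can be done
None
```

The job is done and handed in at about 45 s: handle off, hasp swung right out, and the three plates present (green, orange, blue; pocket 4 started empty) stacked flat on the outline, within about 2 mm by camera. All four pocket floors read level, and neither the bottle nor the timer was touched, though the arm hid the timer from the last picture.

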